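Present a formed end cap to the code reader

ROBOT

A 6-joint arm with a two-finger parallel gripper is mounted at the origin on the work surface. World frame = base frame: x ahead of the robot, y to its left, z up, the work surface at z = 0. Lengths are in m, angles in rad, forces in N, time in s.
With the tool pointing down it reaches from about 0.3 to 0.775 m from the base axis. Payload 14.6 kg.
Tool frame: the origin (TCP) lies midway between the tips of the shut fingers; the grasp point (between the pads) lies 19 mm behind it (robot.tcp_to_grasp is the distance from the TCP to the grasp point, in m); z points along the fingers, y is the line along which they close (so a half turn about z gives the same grasp; the last joint's range is limited). The gripper opens to 85 mm and grips with 20 to 120 N. Pads are 22 mm wide; open, the fingers measure 114 mm over their backs; the gripper's body (76 mm by 85 mm) begins 54 mm behind the grasp point. The pads swing forward as they close: fully open they stand 13 mm farther back than shut.
Start: joints at [-1.326, 0.3, 1.521, -0, 1.321, -0.067], TCP at [0.169, -0.523, 0.231] pointing down, gripper open.
Joint ranges: [-3.03, 3.03], [-0.79, 2.21], [0.23, 2.52], [-1.04, 4.18], [0, 3.07], [-2.55, 2.55]. Speed limits (rad/s): [2.22, 2.22, 2.57, 3.14, 3.14, 3.14].

INTERFACE

Orientations are given as a unit quaternion [x, y, z, w].
In Python, from plant import robot gives the robot as it stands. The module is installed in compiled form; this text tells all that it offers.
- The arm moves only by the shell command python3 -m crank 'ROWS' [FORCE]. ROWS is JSON, a list of rows, each a list of 7 numbers: the shift along the tool's x, y, z in cm, then the turn, a rotation vector about the tool's x, y, z in rad, then the closure, from 0 (fully open) to 1 (shut). In form: [[tx, ty, tz, wx, wy, wz, gripper], ...]. A call has 1 to 8 rows; each row is the pose to reach, as a shift and turn from the pose commanded when the call began, along the tool's axes at that moment; what a row does not reach only later rows make up. A row lasts 1/10 s, in which the tool goes at most 50 mm and 8.59 degrees, less where a joint would pass 70% of its speed; a pose out of reach is approached as far as the arm can. A call with a gripper value outside its range is refused whole. The fingers move at their own pace and stop on an object; FORCE is the grip in N (left out, the last holds). Time passes only in rows, so rows that repeat a pose let the fingers close. It gives the time, the measured TCP pose, the force, the opening and the grip force at its end, in the units of the state.
- robot.sense(): the state, without advancing time (a new reading comes with each control period).
- robot.read_camera(name): name is "scene" or "top" or "wrist"; returns a dict with "color" (400x640x3 uint8, red, green, blue), "intrinsics" (3x3 intrinsics, pixels), "dist_coeffs" ([k1, k2, p1, p2, k3] as OpenCV has them; the pictures are not rectified), "view" (4x4, takes a point from world to camera coordinates); the wrist camera has in their place "hand_eye" (4x4, takes a point from camera to tool coordinates, whose origin is the TCP and whose axes are the flange's). Camera axes: x right, y down, z forward; pixel columns grow to the right and rows downward; lengths in m; the calibration is good to about 2 mm. A picture is of the moment at which its call begins: read the wrist's pose just before it. There is no depth.
- robot.close_job(): hands the job in; it is judged then, once.
The state is a dict: "t": time; "q": joint angles; "qd": joint speeds; "joint_torque": joint torques, N m; "eef_pos": TCP position; "eef_rot": TCP orientation; "contact_force": force on the tool from outside, world axes, zero at the start; "moment": the same for the moment, N m; "width": finger opening in m; "gripper_force": force on a finger pad.
Only numpy, scipy, OpenCV 4.12 (cv2) and the standard library are available. Lean on these libraries where they do the work, as an engineer would, in place of code of your own. Each camera call takes 0.05 s, during which the arm holds its last target. There are 200 camera calls.

TASK

Lift the steel end cap straight up out of the open die and stand it gently and upright, fully on the red disc of the reading station, turned so that its marked side (yellow stripe and code tag) squarely faces the reader's blue window. Let go of it, then press the green trigger button on top of the reader all the way down and release it, leaving the cap as it stands. Do not knock the cap over or disturb the red roller, the red magnet block or the bent tube.

Things in the scene. Friction and masses are not known exactly. Their poses are not given: they have to be found in the camera images.
- cap: The formed end cap: grey steel upright cylinder, 50 mm diameter, 90 mm tall, about 0.4 kg, flat closed top with a 3 mm chamfer. Origin at the centre of its underside, z up along its axis, x points out through the marked side. A 10 mm wide yellow stripe runs from the middle of the top out along +x and down the side to the foot. It starts standing in the die, its underside 12 mm above the table, 57 mm of it standing out above the die; any side may be turned to any direction.
- cap_mark (a point): Centre of the white code tag (15 x 18 mm, dark dots) on the cap's side, on the yellow stripe: 25 mm out from the cap's axis along its x, 64 mm above its underside.
- die: The open lower die, fixed: bright steel block 180 x 130 mm (its x, y), 45 mm high, red band round its foot. Origin at the centre of its underside. In its middle a round cavity of 54 mm diameter, 33 mm deep (floor 12 mm above the table). Two 20 mm brass guide pillars at (+73, +48) and (-73, -48) mm in its frame reach 90 mm above the table.
- station: The reading station, fixed: aluminium base plate 100 mm wide (y), 8 mm thick, from x = -62 to +172 mm in its frame. Origin on the table right under the centre of the red disc; x points from the disc to the reader. The reader is a black block on a short foot, 60 x 70 mm in plan, from 95 to 155 mm along +x, its top 85 mm above the table, its blue window facing the disc (-x).
- disc (a point): Centre of the top of the red disc, 70 mm diameter, 12 mm above the table. The cap is to stand here.
- window (a point): Centre of the reader's blue window, 93.5 mm from the disc's centre along the station's x, 60 mm above the table.
- trigger (a joint): Green trigger button, 32 mm diameter, standing 10 mm out of a grey round housing (48 mm diameter) on the reader's top. 0 = up, 0.006 m = fully down; a spring pushes it back up, about 5 N to hold it fully down. It is pressed straight down.
- trigger_top (a point): Centre of the green button's upper face while up, 125 mm from the disc's centre along the station's x, 107 mm above the table; moves with the button.
- red_roller: Bystander: loose red roller standing upright, 48 mm diameter, 125 mm tall with a 24 mm stub above 100 mm. Origin at the centre of its underside. Leave alone.
- square: Bystander: loose red magnet block 55 x 55 x 50 mm with a dark knob on top (70 mm in all). Origin at the centre of its underside. Leave alone.
- tube: Bystander: loose bent steel tube, 22 mm thick, about 230 mm long, lying on the table. Origin below its straight part, on the table. Leave alone.
Not all that is in view belongs to the job. There is more than one size of the cap; the job needs the smallest.

How it is judged:
On the way, in this order (a step that is already met when the one before it is completed fails the run):
1. the cap is lifted clear of the die (z of cap in the frame of die above 0.055 m), for 0.1 s.
2. the cap stands upright on the red disc, its mark facing the reader, and is let go (horizontal distance between cap and disc below 0.01 m and z of cap in the frame of station between 0.008 and 0.016 m and angle between cap's own z axis and vertical below 0.06 rad and angle between the x axis of cap and the x axis of station, either way round below 0.22 rad and x of cap_mark in the frame of station above 0.01 m and contact force between cap and the fingers below 0.3 N), for 0.3 s.
3. the trigger is pressed down while the cap stands so (all of step 2 and value of joint trigger above 0.0045 m), for 0.05 s.
At the end, for the whole second after the job is handed in: The cap is released and still, upright within 3.4 degrees on the red disc, its axis within 10 mm of the disc centre, marked side facing the reader within 12.6 degrees; the trigger, pressed at least 4.5 mm after the cap was let go there, is up again (within 1.5 mm) (all of step 2 and linear speed of cap below 0.02 m/s and angular speed of cap below 0.2 rad/s and value of joint trigger below 0.0015 m); the robot touches nothing.
It fails at once if the red roller, the magnet block or the bent tube is shifted by more than 20 mm, or the roller tipped (distance of any of red_roller, square, tube from where it was at the start of the episode above 0.02 m or angle between red_roller's own z axis and vertical above 0.3 rad).
It fails at once if the cap is tipped over (angle between cap's own z axis and vertical above 0.6 rad).
It fails at once if the cap is let fall onto the station from more than 10 mm above the disc (horizontal distance between cap and disc below 0.05 m and z of cap in the frame of station above 0.022 m and contact force between cap and the fingers below 0.1 N).
It fails at once if the cap is slammed onto the station (more than 80 N) (contact force between cap and station above 80 N).
It also fails if it takes over 51 s, if anything falls off the work surface, if the arm or the gripper's body presses on something with over 40 N, if the wrist force passes 120 N, or if a joint passes its speed limit or range.

## Working session

There is one attempt and no reset: what is moved stays moved. The work goes in short steps, Python scripts to look and compute and a shell command to move; the robot and the scene stay as the last step left them, time stands still between calls to the robot, and variables do not carry over. Pictures are saved under pics/ and viewed, at most 10 in all, crops included, and the job is handed in when it is done.

```bash
mkdir -p pics; cat > h.py <<'E'
import numpy as np,cv2,json
from scipy.spatial.transform import Rotation as R
from plant import robot
def snap(n,f):
    s=robot.sense(); c=robot.read_camera(n); cv2.imwrite(f'pics/{f}.png',c['color'][:,:,::-1])
    if n=='wrist':
        T=np.eye(4);T[:3,:3]=R.from_quat(s['eef_rot']).as_matrix();T[:3,3]=s['eef_pos']; M=T@np.array(c['hand_eye'])
    else: M=np.linalg.inv(np.array(c['view']))
    np.savez(f'pics/{f}.npz',M=M,K=c['intrinsics'],d=c['dist_coeffs'])
def ray(f,uv,z):
    a=np.load(f'pics/{f}.npz'); p=cv2.undistortPoints(np.array([[uv]],float),a['K'],a['d'])[0,0]
    v=a['M'][:3,:3]@[p[0],p[1],1]; o=a['M'][:3,3]; return o+v*(z-o[2])/v[2]
def proj(f,P):
    a=np.load(f'pics/{f}.npz'); V=np.linalg.inv(a['M'])
    return cv2.projectPoints(np.array(P,float).reshape(-1,1,3),cv2.Rodrigues(V[:3,:3])[0],V[:3,3],a['K'],a['d'])[0][:,0]
E
python3 - <<'E'
from h import *
snap('top','t0');snap('scene','s0')
s=robot.sense();print(s['eef_pos'],s['eef_rot'],s['t'],s['width'],robot.tcp_to_grasp)
E
```

```text
[ 0.1686742  -0.52326739  0.23076752] [ 9.87871143e-01  1.55274978e-01 -6.21296945e-05 -5.30434462e-04] 0.1 0.08567992504533466 0.0187
```

View pics/t0.png

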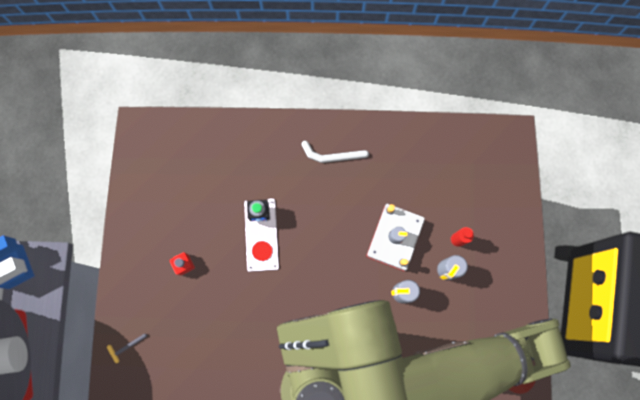

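View pics/s0.png

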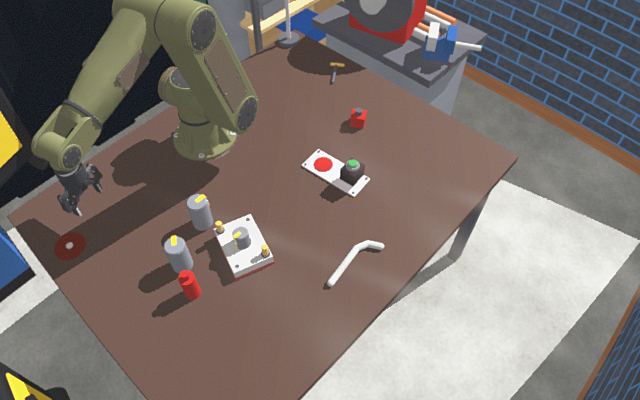

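The top view shows the die near (397,236) with the small cap at (398,234). The disc is at (262,250), the button at (257,208), and the roller at (462,236). Two larger caps stand near (405,292) and (452,268).

```bash
python3 - <<'E'
from h import *
im=cv2.imread('pics/t0.png')
print('cap',ray('t0',(398,234),.102),'disc',ray('t0',(262,250.5),.012),'btn',ray('t0',(257,208),.107))
for n,p,z in [('bigA',(405,292),.12),('bigB',(452,267),.12),('roller',(466,235),.1),('pil1',(391,208),.09),('pil2',(404,262),.09)]: print(n,ray('t0',p,z).round(3))
cv2.imwrite('pics/c1.png',cv2.resize(im[190:290,230:430],None,fx=4,fy=4,interpolation=cv2.INTER_CUBIC))
h=cv2.cvtColor(im,cv2.COLOR_BGR2HSV)
for nm,lo,hi,box in [('disc',(0,150,120),(8,255,255),(240,235,285,270)),('green',(45,100,80),(80,255,255),(240,190,280,225)),('yel',(20,120,150),(35,255,255),(370,222,415,246))]:
    m=cv2.inRange(h,lo,hi);x0,y0,x1,y1=box;ys,xs=np.nonzero(m[y0:y1,x0:x1]);print(nm,len(xs),xs.mean()+x0,ys.mean()+y0)
E
```

```text
cap [ 0.48841695 -0.23314886  0.102     ] disc [0.43855235 0.1996568  0.012     ] btn [0.56034511 0.21044907 0.107     ]
bigA [ 0.308 -0.25   0.12 ]
bigB [ 0.386 -0.396  0.12 ]
roller [ 0.49  -0.449  0.1  ]
pil1 [ 0.574 -0.213  0.09 ]
pil2 [ 0.402 -0.253  0.09 ]
disc 276 261.78985507246375 250.6086956521739
green 74 256.5405405405405 207.4189189189189
yel 22 402.9090909090909 233.27272727272728
```

View pics/c1.png

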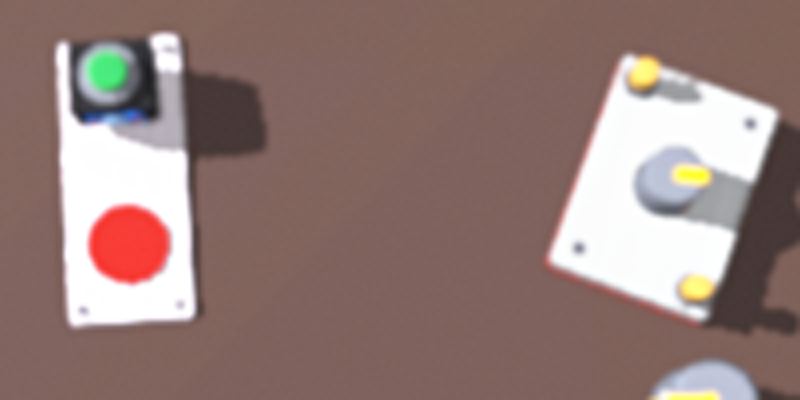

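The crop shows the cap's stripe running from the middle of the top toward image right, which is about world -y. The button sits above the disc in the image, about +x. The pillars at crop (644,75) and (695,288) have their midpoint on the cap, which matches the geometry. I'll move over the cap with the current yaw, which closes across the pillar diagonal.

```bash
python3 -m crank '[[5,-2.2,0,0,0,0,0],[10,-4.5,0,0,0,0,0],[15,-6.7,0,0,0,0,0],[20,-9,0,0,0,0,0],[24.5,-11,0,0,0,0,0],[29,-13,0,0,0,0,0],[33,-15,0,0,0,0,0],[36.5,-16.5,0,0,0,0,0]]'
python3 -m crank '[[2.8,-1.3,0,0,0,0,0],[2.8,-1.3,0,0,0,0,0],[2.8,-1.3,0,0,0,0,0],[2.8,-1.3,0,0,0,0,0]]'
python3 - <<'E'
from h import *
snap('wrist','w1'); s=robot.sense(); print(s['eef_pos'],s['eef_rot'],s['q'],s['t'])
print(robot.read_camera('wrist')['hand_eye'])
E
```

```text
t: 0.9
eef_pos: [0.4662, -0.253, 0.2312]
eef_rot: [0.988, 0.155, -0.0, -0.0]
contact_force: [0.6, -1.3, 0.3]
width: 0.0855
gripper_force: 0.0
t: 1.3
eef_pos: [0.4872, -0.2345, 0.2311]
eef_rot: [0.988, 0.155, -0.0, -0.0]
contact_force: [-0.3, -0.3, 0.2]
width: 0.0853
gripper_force: 0.0
[ 0.48708086 -0.23464654  0.23124009] [ 9.87970279e-01  1.54643838e-01 -1.01973206e-04 -2.20375202e-05] [-5.16639174e-01  2.79237123e-01  1.54767532e+00 -9.55704734e-05
  1.31486726e+00  7.43647464e-01] 1.35
[[ 6.33895466e-04 -9.65402030e-01 -2.60765255e-01  6.63135514e-02]
 [ 9.99999714e-01  7.19641322e-04 -2.33343620e-04 -5.27099649e-05]
 [ 4.12927857e-04 -2.60765032e-01  9.65402210e-01 -1.42392281e-01]
 [ 0.00000000e+00  0.00000000e+00  0.00000000e+00  1.00000000e+00]]
```

View pics/w1.png

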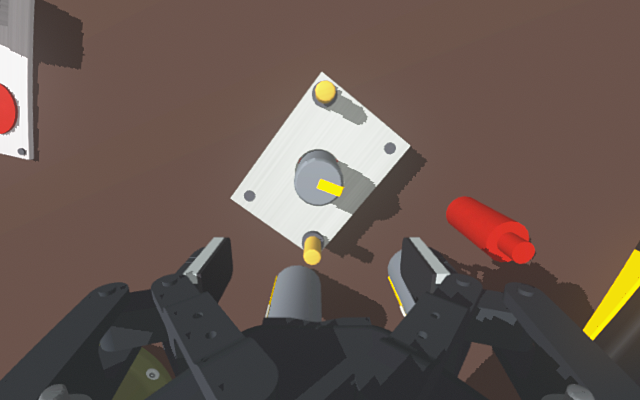

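The wrist view shows the cap top around (319,183), with the stripe from there to (343,190). The pillars are at (325,91) and (312,250), the roller is to the right, and a larger cap stands below the die.

```bash
python3 - <<'E'
from h import *
im=cv2.imread('pics/w1.png');h=cv2.cvtColor(im,cv2.COLOR_BGR2HSV)
m=cv2.inRange(h[165:205,300:355],(20,120,120),(35,255,255));r=cv2.minAreaRect(cv2.findNonZero(m));b=cv2.boxPoints(r)+[300,165]
B=np.array([ray('w1',p,.102) for p in b]);print(B.round(4))
for p,z in [((325,91),.09),((312,257),.09),((319,183),.102)]:print(p,ray('w1',p,z).round(4))
c=ray('w1',(319,183),.102)
big=im.copy()
for (cx,cy,z,r,col) in [(c[0],c[1],.102,.022,(0,0,255)),(c[0],c[1],.045,.027,(0,255,0))]:
    a=np.linspace(0,2*np.pi,60);P=np.c_[cx+r*np.cos(a),cy+r*np.sin(a),0*a+z]
    big=cv2.polylines(big,[proj('w1',P).round().astype(int)],True,col,1)
cv2.imwrite('pics/c2.png',cv2.resize(big[70:270,220:420],None,fx=3,fy=3,interpolation=cv2.INTER_NEAREST))
E
```

```text
[[ 0.487  -0.2346  0.102 ]
 [ 0.4982 -0.2351  0.102 ]
 [ 0.4966 -0.2597  0.102 ]
 [ 0.4853 -0.2594  0.102 ]]
(325, 91) [ 0.5765 -0.2143  0.09  ]
(312, 257) [ 0.4078 -0.2551  0.09  ]
(319, 183) [ 0.4922 -0.2356  0.102 ]
```

View pics/c2.png

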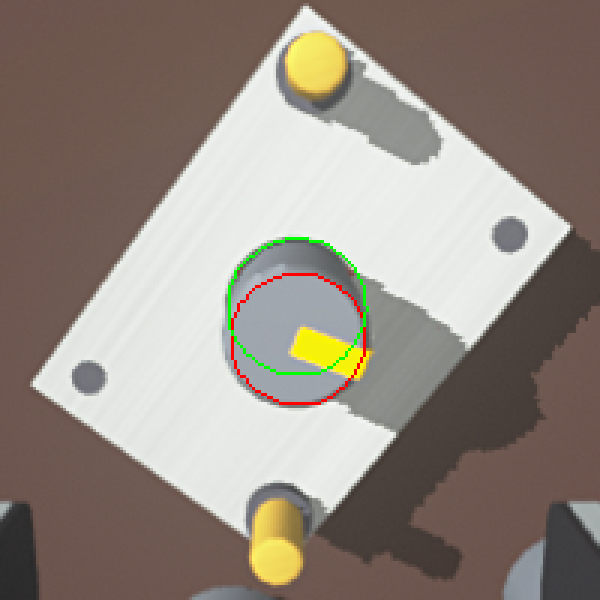

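```bash
python3 -m crank '[[0.5,0.2,4,0,0,0,0],[0.5,0.2,8,0,0,0,0],[0.5,0.2,11,0,0,0,0],[0.5,0.2,14,0,0,0,0],[0.5,0.2,16,0,0,0,0],[0.5,0.2,17.2,0,0,0,0],[0.5,0.2,17.2,0,0,0,0],[0.5,0.2,17.2,0,0,0,0]]'
python3 -m crank '[[0,0,0,0,0,0,0.3],[0,0,0,0,0,0,0.5],[0,0,0,0,0,0,1],[0,0,0,0,0,0,1],[0,0,0,0,0,0,1],[0,0,0,0,0,0,1],[0,0,0,0,0,0,1],[0,0,0,0,0,0,1]]' 60
```

```text
t: 2.2
eef_pos: [0.4934, -0.2348, 0.0602]
eef_rot: [0.988, 0.155, 0.0, 0.0]
contact_force: [-0.6, -0.4, 1.3]
width: 0.0855
gripper_force: 0.0
t: 3.0
eef_pos: [0.4935, -0.2345, 0.0604]
eef_rot: [0.988, 0.155, 0.001, 0.0]
contact_force: [-1.9, 1.0, 7.8]
width: 0.0483
gripper_force: 61.8
```

```bash
python3 -m crank '[[0,0,-1,0,0,0,1],[0,0,-2,0,0,0,1],[0,0,-4,0,0,0,1],[0,0,-6,0,0,0,1],[0,0,-9,0,0,0,1],[0,0,-12,0,0,0,1],[0,0,-15,0,0,0,1],[0,0,-15,0,0,0,1]]'
python3 - <<'E'
from h import *
s=robot.sense();p=s['eef_pos'];M=R.from_quat(s['eef_rot']).as_matrix();print(p,s['q'][0],s['q'][5])
d=ray('t0',(261.8,250.6),.012);b=ray('t0',(256.5,207.4),.107);print(d,b,np.degrees(np.arctan2(*(b-d)[1::-1])))
t=np.r_[d[:2],p[2]]
print(M.T@(t-p)*100)
E
```

```text
t: 3.8
eef_pos: [0.4942, -0.2348, 0.2138]
eef_rot: [0.988, 0.155, 0.003, 0.002]
contact_force: [0.9, 0.5, -3.6]
width: 0.0489
gripper_force: 63.3
[ 0.4942432  -0.23483316  0.2138329 ] -0.5104994222697928 0.7483928310666708
[0.43820589 0.20029986 0.012     ] [0.5622399  0.21212225 0.107     ] 5.444737595453817
[  8.01999572 -43.13298433  -0.18593592]
```

```bash
python3 -m crank '[[0.3,-2,0,0,0,-0.12,1],[1,-6,0,0,0,-0.26,1],[2,-10,0,0,0,-0.40,1],[2.7,-14.5,0,0,0,-0.54,1],[3.5,-19,0,0,0,-0.68,1],[4.4,-23.5,0,0,0,-0.82,1],[5.2,-28,0,0,0,-0.95,1],[5.2,-28,0,0,0,-0.95,1]]'
python3 - <<'E'
from h import *
s=robot.sense();p=s['eef_pos'];M=R.from_quat(s['eef_rot']).as_matrix()
print(M.T@(np.r_[.4382-.03,.2003,p[2]]-p)*100, np.degrees(np.arctan2(M[1,0],M[0,0])))
E
```

```text
t: 4.6
eef_pos: [0.4553, 0.0523, 0.2084]
eef_rot: [0.805, 0.594, -0.0, -0.001]
contact_force: [-0.2, -1.3, -3.9]
width: 0.0489
gripper_force: 63.7
[12.74937859 -8.87226293  0.02045691] 72.82998086970066
```

```bash
python3 -m crank '[[1.2,-0.4,0,0,0,-0.13,1],[3,-1,0,0,0,-0.26,1],[5,-1.5,0,0,0,-0.39,1],[6.8,-2,0,0,0,-0.52,1],[6.8,-2,0,0,0,-0.65,1],[6.8,-2,0,0,0,-0.77,1],[6.8,-2,0,0,0,-0.77,1],[6.8,-2,0,0,0,-0.77,1]]'
python3 - <<'E'
from h import *
snap('wrist','w2')
s=robot.sense();p=s['eef_pos'];M=R.from_quat(s['eef_rot']).as_matrix();print(p,np.degrees(np.arctan2(M[1,0],M[0,0])))
d=[.4382,.2003,.012];b=[.5622,.2121,.107]
P=[d,b];print(proj('w2',P))
im=cv2.imread('pics/w2.png');h=cv2.cvtColor(im,cv2.COLOR_BGR2HSV)
m=cv2.inRange(h,(0,150,120),(8,255,255))|cv2.inRange(h,(172,150,120),(180,255,255));g=cv2.inRange(h,(45,100,60),(80,255,255))
for k,z in((m,.012),(g,.107)):
    n,l,st,ce=cv2.connectedComponentsWithStats(k)
    for i in range(1,n):
        if st[i,4]>100:
            e=cv2.fitEllipse(cv2.convexHull(cv2.findNonZero((l==i).astype(np.uint8))));print(st[i],ce[i],e,ray('w2',e[0],z))
E
```

```text
t: 5.4
eef_pos: [0.4581, 0.1187, 0.2087]
eef_rot: [0.529, 0.849, -0.0, -0.0]
contact_force: [-0.4, -0.6, -4.3]
width: 0.0489
gripper_force: 63.7
[0.45817968 0.11876747 0.20885818] 116.18462165744714
[[331.66030215 103.68890036]
 [470.25483687 152.58405523]]
[304  72  54  62 346] [319.50867052 107.68208092] ((333.1759033203125, 102.47279357910156), (58.176551818847656, 61.0644416809082), 7.8081488609313965) [0.43914771 0.20226414 0.012     ]
[171 328  42  39 113] [192.68141593 345.77876106] ((192.46621704101562, 346.40447998046875), (3.452361822128296, 58.35658645629883), 47.90930938720703) [ 0.40796478 -0.19647752  0.012     ]
[ 451  134   39   36 1080] [469.67777778 150.99444444] ((469.8187561035156, 150.9908905029297), (35.40365982055664, 38.94014358520508), 67.16427612304688) [0.56107225 0.21308237 0.107     ]
```

View pics/w2.png

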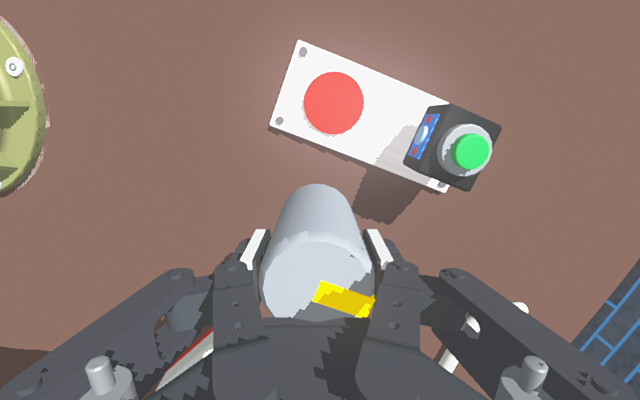

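The wrist view shows the cap hanging in the fingers with its stripe start near (317,292), pointing at the reader side. The disc centre is at (333,103) and the button at (470,151).

```bash
python3 - <<'E'
from h import *
im=cv2.imread('pics/w2.png');h=cv2.cvtColor(im,cv2.COLOR_BGR2HSV)
m=np.zeros(im.shape[:2],np.uint8);m[275:325,305:380]=cv2.inRange(h[275:325,305:380],(20,120,60),(35,255,255))
b=cv2.boxPoints(cv2.minAreaRect(cv2.findNonZero(m)));
B=np.array([ray('w2',p,.2505) for p in b]);print(b,B.round(4))
# line fit of upper stripe edge in world
up=[]
for x in range(324,366,2):
    ys=np.nonzero(m[:,x])[0]; up.append(ray('w2',(x,ys.min()-.5),.2505)[:2])
vx,vy,x0,y0=cv2.fitLine(np.array(up,np.float32),cv2.DIST_L2,0,.01,.01).ravel();print('stripe yaw',np.degrees(np.arctan(vy/vx)),x0,y0)
c=np.array([.4581,.1188]);o=proj('w2',[[c[0]+.025*np.cos(a),c[1]+.025*np.sin(a),.2475] for a in np.linspace(0,6.28,60)])
print('tcp-centred rim spans x',o[:,0].min(),o[:,0].max(),o[:,1].min(),o[:,1].max())
print(proj('w2',[[c[0],c[1],.2505]]))
E
```

```text
[[311.68973 300.8921 ]
 [320.44522 275.7201 ]
 [376.37442 295.1737 ]
 [367.61893 320.3457 ]] [[0.4597 0.1122 0.2505]
 [0.4577 0.1243 0.2505]
 [0.4824 0.1263 0.2505]
 [0.4852 0.1139 0.2505]]
stripe yaw 5.6119566 0.46889162 0.123420514
tcp-centred rim spans x 255.05277150969505 375.3937890939983 226.5407125981817 332.06055262285213
[[315.19015807 286.8657394 ]]
```

```bash
python3 -m crank '[[3,0.7,0,0,0,0,1],[6,1.4,0,0,0,0,1],[8.3,1.9,0,0,0,0,1],[8.3,1.9,3,0,0,0,1],[8.3,1.9,6.5,0,0,0,1],[8.3,1.9,10,0,0,0,1],[8.3,1.9,12.5,0,0,0,1],[8.3,1.9,13.5,0,0,0,1]]'
python3 -m crank '[[0,0,0,0,0,0,1],[0,0,0,0,0,0,1],[0,0,0.3,0,0,0,1],[0,0,0.5,0,0,0,1],[0,0,0.5,0,0,0,1],[0,0,0.5,0,0,0,1]]'
python3 - <<'E'
from h import *
snap('wrist','w3')
im=cv2.imread('pics/w3.png');cv2.imwrite('pics/c3.png',im)
s=robot.sense();print(s['eef_pos'],proj('w3',[[.4387,.2018,.012]]))
E
```

```text
t: 6.25
eef_pos: [0.4374, 0.2013, 0.072]
eef_rot: [0.528, 0.849, -0.001, -0.001]
contact_force: [-0.2, 0.8, -3.7]
width: 0.0489
gripper_force: 63.6
t: 6.85
eef_pos: [0.4385, 0.2019, 0.0695]
eef_rot: [0.527, 0.85, 0.0, 0.0]
contact_force: [1.0, -0.4, -4.9]
width: 0.0489
gripper_force: 63.6
[0.43852595 0.20188988 0.06950409] [[315.68409063 210.23731256]]
```

View pics/w3.png

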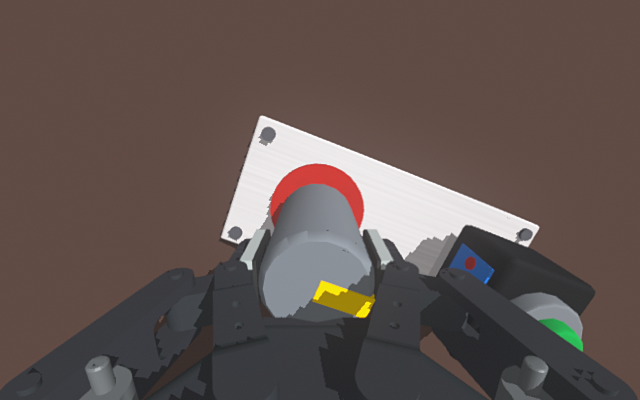

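The red disc shows evenly either side of the cap's foot (columns 270–364, cap about 273–360), so it is centred. The cap is about 9 mm above the disc, so I'll lower slowly.

```bash
python3 -m crank '[[0,0,0.2,0,0,0,1],[0,0,0.4,0,0,0,1],[0,0,0.6,0,0,0,1],[0,0,0.7,0,0,0,1],[0,0,0.8,0,0,0,1],[0,0,0.8,0,0,0,1],[0,0,0.8,0,0,0,1]]'
```

```text
t: 7.6
eef_pos: [0.4384, 0.2019, 0.0613]
eef_rot: [0.527, 0.85, 0.0, 0.0]
contact_force: [0.4, 0.2, -4.4]
width: 0.0486
gripper_force: 63.6
```

```bash
python3 -m crank '[[0,0,0.05,0,0,0,1],[0,0,0.1,0,0,0,1],[0,0,0.1,0,0,0,1],[0,0,0.1,0,0,0,1]]';python3 -m crank '[[0,0,0.05,0,0,0,1],[0,0,0.05,0,0,0,1],[0,0,0.05,0,0,0,1]]'
```

```text
t: 8.0
eef_pos: [0.4385, 0.2019, 0.0605]
eef_rot: [0.527, 0.85, 0.0, 0.0]
contact_force: [-0.4, -0.2, -0.2]
width: 0.049
gripper_force: 64.1
t: 8.3
eef_pos: [0.4385, 0.2019, 0.0604]
eef_rot: [0.527, 0.85, 0.0, 0.0]
contact_force: [-3.8, -1.7, 8.6]
width: 0.0489
gripper_force: 65.1
```

Contact felt. I'll ease the load off, then open.

```bash
python3 -m crank '[[0,0,-0.04,0,0,0,1],[0,0,-0.04,0,0,0,1],[0,0,-0.04,0,0,0,1]]' 20
python3 -m crank '[[0,0,0,0,0,0,0.35],[0,0,0,0,0,0,0.25],[0,0,0,0,0,0,0.15],[0,0,0,0,0,0,0],[0,0,0,0,0,0,0],[0,0,0,0,0,0,0],[0,0,0,0,0,0,0]]' 20
python3 - <<'E'
from h import *
snap('wrist','w4')
E
```

```text
t: 8.6
eef_pos: [0.4385, 0.2019, 0.0605]
eef_rot: [0.527, 0.85, 0.0, 0.0]
contact_force: [-2.3, -1.5, 5.6]
width: 0.0488
gripper_force: 64.5
t: 9.3
eef_pos: [0.4384, 0.2019, 0.0602]
eef_rot: [0.527, 0.85, 0.0, 0.0]
contact_force: [0.6, 0.8, -0.2]
width: 0.0855
gripper_force: 0.0
```

View pics/w4.png

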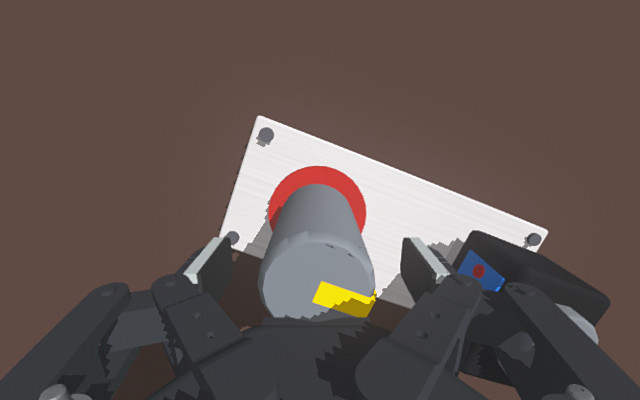

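The cap is released and standing upright on the disc, with the stripe toward the reader and both pads clear. Next I'll rise, shut the fingers and go over the button.

```bash
python3 -m crank '[[0,0,-1.5,0,0,0,0],[0,0,-4,0,0,0,0],[0,0,-8,0,0,0,0],[0,0,-11.5,0,0,0,0],[0,0,-14,0,0,0,0],[0,0,-14,0,0,0,0]]'
python3 -m crank '[[-1.5,4,0,0,0,0,0.3],[-3,8,0,0,0,0,0.6],[-4.5,11.7,0,0,0,0,1],[-4.5,11.7,0,0,0,0,1],[-4.5,11.7,0,0,0,0,1],[-4.5,11.7,0,0,0,0,1],[-4.5,11.7,0,0,0,0,1],[-4.5,11.7,0,0,0,0,1]]'
python3 - <<'E'
from h import *
snap('wrist','w5');snap('scene','s5')
h=cv2.cvtColor(cv2.imread('pics/w5.png'),cv2.COLOR_BGR2HSV);g=cv2.inRange(h,(45,100,60),(80,255,255))
e=cv2.minEnclosingCircle(cv2.findNonZero(g));print(e,ray('w5',e[0],.107),robot.sense()['eef_pos'])
E
```

```text
t: 9.95
eef_pos: [0.4395, 0.2023, 0.2036]
eef_rot: [0.527, 0.85, 0.002, 0.002]
contact_force: [-0.2, -0.0, -0.4]
width: 0.0853
gripper_force: 0.0
t: 10.75
eef_pos: [0.5628, 0.2137, 0.2007]
eef_rot: [0.527, 0.85, 0.0, 0.0]
contact_force: [-0.6, -0.2, -0.5]
width: -0.0001
gripper_force: 0.0
((316.74591064453125, 195.895263671875), 18.188823699951172) [0.56332547 0.21494084 0.107     ] [0.56294764 0.21366606 0.20060456]
```

View pics/w5.png

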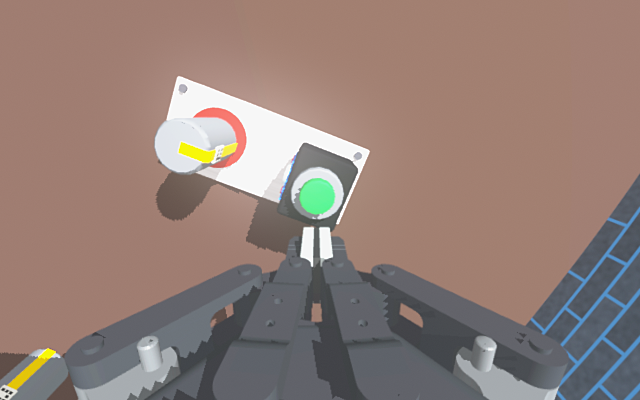

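The cap stands on the disc with its tag facing the reader, and the button at (317,196) is directly under the TCP. Pressing now.

```bash
python3 -m crank '[[0.1,0,3,0,0,0,1],[0.1,0,6,0,0,0,1],[0.1,0,8,0,0,0,1],[0.1,0,8.8,0,0,0,1],[0.1,0,9.2,0,0,0,1],[0.1,0,9.5,0,0,0,1],[0.1,0,9.7,0,0,0,1],[0.1,0,9.7,0,0,0,1]]'
python3 -m crank '[[0,0,0.1,0,0,0,1],[0,0,0.2,0,0,0,1],[0,0,0.3,0,0,0,1],[0,0,0.3,0,0,0,1]]'
```

```text
t: 11.65
eef_pos: [0.5631, 0.2146, 0.104]
eef_rot: [0.527, 0.85, 0.001, 0.0]
contact_force: [-0.6, -0.8, 2.6]
width: 0.0001
gripper_force: 1.6
t: 12.05
eef_pos: [0.5632, 0.2146, 0.101]
eef_rot: [0.527, 0.85, 0.001, 0.0]
contact_force: [-1.7, -1.0, 10.0]
width: 0.0001
gripper_force: 4.5
```

At 10 N the button is on its stop (5 N holds it down). Releasing.

```bash
python3 -m crank '[[0,0,0,0,0,0,1],[0,0,-1,0,0,0,1],[0,0,-3,0,0,0,1],[0,0,-6,0,0,0,1],[0,0,-9.5,0,0,0,1],[0,0,-9.5,0,0,0,1],[0,0,-9.5,0,0,0,1],[0,0,-9.5,0,0,0,1]]'
python3 - <<'E'
from h import *
snap('wrist','w6')
a=cv2.imread('pics/w5.png').astype(int);b=cv2.imread('pics/w6.png').astype(int)
for f in('w5','w6'):
    im=cv2.imread(f'pics/{f}.png')[80:200,140:250];h=cv2.cvtColor(im,cv2.COLOR_BGR2HSV);m=cv2.inRange(h,(20,120,60),(35,255,255));ys,xs=np.nonzero(m);print(xs.mean(),ys.mean(),len(xs))
    h=cv2.cvtColor(cv2.imread(f'pics/{f}.png'),cv2.COLOR_BGR2HSV);print(cv2.minEnclosingCircle(cv2.findNonZero(cv2.inRange(h,(45,100,60),(80,255,255)))))
E
```

```text
t: 12.85
eef_pos: [0.5623, 0.2143, 0.1941]
eef_rot: [0.527, 0.85, -0.001, -0.001]
contact_force: [0.3, 0.4, 0.1]
width: -0.0001
gripper_force: 0.0
64.05916030534351 71.94847328244275 524
((316.74591064453125, 195.895263671875), 18.188823699951172)
61.58812949640288 73.74640287769785 556
((317.0635070800781, 198.68605041503906), 18.56850814819336)
```

The cap has not moved; the small shift in the picture comes from the camera being 6 mm lower.

```bash
python3 -c "
from plant import robot
print(robot.close_job())"
```

```text
the job is handed in; nothing more can be done
None
```

I handed the job in at about 13 s: the cap stands released and upright on the red disc with its mark facing the reader, and the trigger was pressed to its stop and released. No verdict was returned.

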